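# Register a panel strip against a fence with a set-back spacer

### The arm

A 6-joint arm with a two-finger parallel gripper is mounted at the origin on the work surface. World frame = base frame: x ahead of the robot, y to its left, z up, the work surface at z = 0. Lengths are in m, angles in degrees, forces in N, time in s.
With the tool pointing down it reaches from about 0.3 to 0.775 m from the base axis. Payload 14.6 kg.
Tool frame: the origin (TCP) lies between the finger pads; the fingertips stand 19 mm ahead of it and the grasp point (between the pads) is the TCP; z points along the fingers, x is the direction in which the jaws open and shut, and the axes are right-handed (so a half turn about z gives the same grasp; the last joint's range is limited). The gripper opens to 94 mm and grips with 3 to 60 N. Pads are 16 mm wide; open, the fingers measure 119 mm over their backs; the gripper's body (75 mm by 177 mm) begins 78 mm behind the grasp point.
Start: joints at [59.611, 17.183, 87.147, -0, 75.671, -3.816], TCP at [0.246, 0.492, 0.224] pointing down, gripper open.
Joint ranges: [-173.82, 173.82], [-45.26, 126.66], [13.44, 144.39], [-59.66, 239.66], [0, 175.72], [-146.38, 146.38]. Speed limits (degrees/s): [127.2, 127.2, 147.25, 180, 180, 180].

### API

Orientations are given as a 3x3 rotation matrix whose columns are the frame's x, y, z axes.
In Python, from plant import ctrl, grab_frame gives the robot as it stands.
- The arm moves only by the shell command python3 -m crank 'ROWS' [FORCE]. ROWS is a JSON object of lists of equal length, an entry for each row: "grip": the finger opening in m, from 0 to 0.094; "dp": the shift along the tool's x, y, z in m, a list of three; "spin": the turn about the tool's z in rad. In form: {"grip": [grip, ...], "dp": [[dx, dy, dz], ...], "spin": [spin, ...]}. A call has 1 to 10 rows; each row shifts and turns the pose as measured when the row begins, along the tool's axes as they then stand; what a row does not reach is not made up. A row lasts 1/12 s, in which the tool goes at most 41.7 mm and 7.16 degrees, less where a joint would pass 70% of its speed; a pose out of reach is approached as far as the arm can. A call is refused whole if a number of a shift passes 0.0417 or a number of a turn 0.125, either way. A call with a gripper value outside its range is refused whole. The fingers move at their own pace and stop on an object; FORCE is the grip in N (left out, the last holds). Time passes only in rows, so rows that do not move let the fingers close. It gives the time, the measured TCP pose, the force and the opening at its end, in the units of the state.
- ctrl.sense(): the state, without advancing time (a new reading comes with each control period).
- grab_frame(name): name is "scene" or "side" or "wrist"; returns a dict with "img" (400x640x3 uint8, red, green, blue), "vfov" (degrees; the focal length in pixels is half the picture's height over the tangent of half this angle, whatever the lens; pixels are square), "cx", "cy" (the principal point, pixels), "distortion" ([k1, k2, p1, p2, k3] as OpenCV has them; the pictures are not rectified), "pose" (4x4, takes a point from camera to world coordinates). Camera axes: x right, y down, z forward; pixel columns grow to the right and rows downward; lengths in m; the calibration is good to about 2 mm. A picture is of the moment at which its call begins. There is no depth.
- ctrl.sign_off(): hands the job in, once; it reports no verdict.
The state is a dict: "t": time; "joint_positions": joint angles; "joint_vel": joint speeds; "effort": joint torques, N m; "tool_pos": TCP position; "tool_rot": TCP orientation; "ft_force": force on the tool from outside, world axes, zero at the start; "ft_torque": the same for the moment, N m; "width": finger opening in m.
Only numpy, scipy, OpenCV 4.12 (cv2) and the standard library are available. Lean on these libraries where they do the work, as an engineer would, in place of code of your own. Each camera call takes 0.05 s, during which the arm holds its last target. There are 200 camera calls.

### The job

Take the wooden spacer block out of the way and stand it upright on its end in the corner between the orange stop and the metal fence, touching both, with its 30 mm thickness as the distance off the stop. Then, sliding the white panel strip on the bench without lifting it, push it until its long edge lies flush along the fence and its end butts against the spacer, with the spacer still snug in the corner. Leave the glue bottle, tin, jar and screwdriver where they are.

Things in the scene. Friction and masses are not known exactly. Their poses are not given: they have to be found in the camera images.
- fence: fixed aluminium angle on the bench, 500 mm long, working face 25 mm high. Origin: on the bench at the middle of the length of its working face; its x axis points out of the back of the face (away from the robot), so the work lies on its -x side; y runs along the fence. Behind the face (x 0 to 6 mm the upright leg, then a 4 mm high foot to x 42 mm). Position and yaw vary.
- stop: fixed orange block, 60 (its x) x 30 (its y, along the fence) x 25 mm high, origin at the centre of its underside, axes parallel to the fence's. One of its 30 mm wide ends touches the fence face; centre 215 mm from the fence's middle, at its +y or its -y end (varies). The other end of the fence has the jar.
- strip: loose white panel strip with grey edges, 76 (x) x 240 (y) x 18 mm thick, about 0.26 kg, lying flat on the bench on the robot's side of the fence, askew; origin at the centre of its underside. In its final place its y axis is parallel to the fence's y. Slides with friction on the bench
- strip_mid (a point): centre of the panel strip, half-way through its 18 mm thickness
- spacer: loose brown wooden block standing on end between strip and fence, 44 (x) x 30 (y) x 70 mm high (z), about 70 g; origin at the centre of its underside. It may stand at any yaw. In its final place its y axis (30 mm) runs along the fence and its x axis (44 mm) square to it
- spacer_mid (a point): centre of the spacer block, 35 mm above its underside
- glue: loose yellow glue bottle with a red cap, 54 mm diameter, 160 mm high, standing on the robot's side beyond one end of the strip; a bystander; origin at the centre of its underside
- tin: loose red tin with a white paper label and pale lid, 68 mm diameter, 90 mm high, standing on the robot's side beyond the other end of the strip (which end varies); a bystander; origin at the centre of its underside
- jar: loose amber jar with a steel lid, 50 mm diameter, 75 mm high, standing by the fence at the end opposite the stop; a bystander; origin at the centre of its underside
- driver: loose green-handled screwdriver lying on the bench beyond the fence, about 200 mm long; a bystander
Mind the look-alikes: they are no part of the job. Leave any purple look-alike of the spacer alone.

How it is judged (in metres and radians):
On the way:
1. the spacer stands upright and released in the corner of stop and fence (within 3 mm of the stop, 9 mm of the fence), on the strip's side of the stop (x of spacer_mid in the frame of fence between -0.031 and -0.019 m and angle between the x axis of spacer and the x axis of fence, either way round below 0.08 rad and angle between spacer's own z axis and vertical below 0.06 rad and height (world z) of spacer_mid between 0.03 and 0.038 m and ((y of spacer_mid in the frame of stop between 0.027 and 0.033 m and y of strip_mid in the frame of stop above 0 m) or (y of spacer_mid in the frame of stop between -0.033 and -0.027 m and y of strip_mid in the frame of stop below 0 m)) and contact force between the fingers and spacer below 0.1 N), for 0.2 s.
At the end, for the whole second after the job is handed in: The strip lies flat with its long edge along the fence (gap under 2.8 mm, parallel within 0.016 rad) and its end 30 mm from the stop within 3.5 mm, against the spacer, which stands upright, square within 0.08 rad, touching the stop within 3 mm and within 9 mm of the fence; all at rest and let go (x of spacer_mid in the frame of fence between -0.031 and -0.019 m and angle between the x axis of spacer and the x axis of fence, either way round below 0.08 rad and angle between spacer's own z axis and vertical below 0.06 rad and height (world z) of spacer_mid between 0.03 and 0.038 m and x of strip_mid in the frame of fence between -0.0408 and -0.0355 m and angle between the x axis of strip and the x axis of fence, either way round below 0.016 rad and height (world z) of strip_mid below 0.012 m and ((y of spacer_mid in the frame of stop between 0.027 and 0.033 m and y of strip_mid in the frame of stop between 0.1615 and 0.1685 m) or (y of spacer_mid in the frame of stop between -0.033 and -0.027 m and y of strip_mid in the frame of stop between -0.1685 and -0.1615 m)) and linear speed of each of strip, spacer below 0.01 m/s).
It fails at once if the strip is lifted off the bench by more than 15 mm (height (world z) of strip_mid above 0.024 m).
It fails at once if the glue bottle is moved over 20 mm or tipped (distance of glue from where it was at the start of the episode above 0.02 m or angle between glue's own z axis and vertical above 0.3 rad).
It fails at once if the tin is moved over 20 mm or tipped (distance of tin from where it was at the start of the episode above 0.02 m or angle between tin's own z axis and vertical above 0.3 rad).
It fails at once if the jar is moved over 20 mm or tipped (distance of jar from where it was at the start of the episode above 0.02 m or angle between jar's own z axis and vertical above 0.3 rad).
It fails at once if the screwdriver is moved over 20 mm (distance of driver from where it was at the start of the episode above 0.02 m).
It also fails if it takes over 72 s, if anything falls off the work surface, if the arm or the gripper's body presses on something with over 40 N, if the wrist force passes 120 N, or if a joint passes its speed limit or range.

## Working session

There is one attempt and no reset: what is moved stays moved. The work goes in short steps, Python scripts to look and compute and a shell command to move; the robot and the scene stay as the last step left them, time stands still between calls to the robot, and variables do not carry over. Pictures are saved under pics/ and viewed, about 8 in all and at most 12, crops included, and the job is handed in when it is done.

```bash
ls; mkdir -p pics; cat > h.py <<'E'
import numpy as np, cv2
from plant import ctrl, grab_frame
def K(f):
    h=f["img"].shape[0]; fl=h/2/np.tan(np.radians(f["vfov"]/2))
    return np.array([[fl,0,f["cx"]],[0,fl,f["cy"]],[0,0,1.]])
def px2w(f,pts,z=0.):
    p=cv2.undistortPoints(np.array(pts,float).reshape(-1,1,2),K(f),np.array(f["distortion"],float))[:,0]
    T=np.array(f["pose"]); d=np.c_[p,np.ones(len(p))]@T[:3,:3].T; o=T[:3,3]
    return o+d*((z-o[2])/d[:,2])[:,None]
def w2px(f,P):
    T=np.linalg.inv(np.array(f["pose"])); r=cv2.Rodrigues(T[:3,:3])[0]
    return cv2.projectPoints(np.array(P,float).reshape(-1,1,3),r,T[:3,3],K(f),np.array(f["distortion"],float))[0][:,0]
def snap(n,fn):
    f=grab_frame(n); cv2.imwrite(fn,f["img"][:,:,::-1]); return f
E
python3 - <<'E'
from h import *
import pickle
fs={n:snap(n,f"pics/{n}0.png") for n in("scene","side","wrist")}
pickle.dump(fs,open("f0.pkl","wb"))
for n,f in fs.items(): print(n,f["vfov"],np.round(f["pose"],3).tolist())
print(ctrl.sense())
E
```

```text
pics
scene 46.54489177700363 [[-0.318, 0.795, -0.517, 1.105], [0.948, 0.259, -0.184, 0.178], [-0.013, -0.549, -0.836, 0.918], [0.0, 0.0, 0.0, 1.0]]
side 50.18808598309049 [[0.69, -0.399, 0.604, 0.059], [-0.723, -0.404, 0.56, -0.52], [0.021, -0.824, -0.567, 0.542], [0.0, 0.0, 0.0, 1.0]]
wrist 65.20871481391215 [[0.447, 0.861, 0.242, 0.175], [0.894, -0.43, -0.122, 0.527], [-0.001, 0.271, -0.963, 0.385], [0.0, 0.0, 0.0, 1.0]]
{'t': 0.15, 'joint_positions': array([ 5.96109747e+01,  1.72076488e+01,  8.71724806e+01, -8.73343911e-04,
        7.56690939e+01, -3.81695433e+00]), 'joint_vel': array([-0.05025865, -0.14920164, -0.12666341,  0.01127233,  0.00064642,
       -0.01193136]), 'effort': array([ 5.68532978e-04, -5.31958258e+01, -3.52820814e+01,  7.08011398e-02,
        2.36225640e-02, -1.05939500e-04]), 'tool_pos': array([0.2459507 , 0.49174032, 0.22402045]), 'tool_rot': array([[ 4.47319615e-01,  8.94374074e-01, -4.21857729e-04],
       [ 8.94373762e-01, -4.47319812e-01, -7.48548913e-04],
       [-8.58188061e-04, -4.24578721e-05, -9.99999631e-01]]), 'ft_force': array([-0.20783408,  1.43304164,  0.36537275]), 'ft_torque': array([-0.02748566, -0.00244694, -0.00363558]), 'width': 0.09393090681409921}
```

View pics/scene0.png

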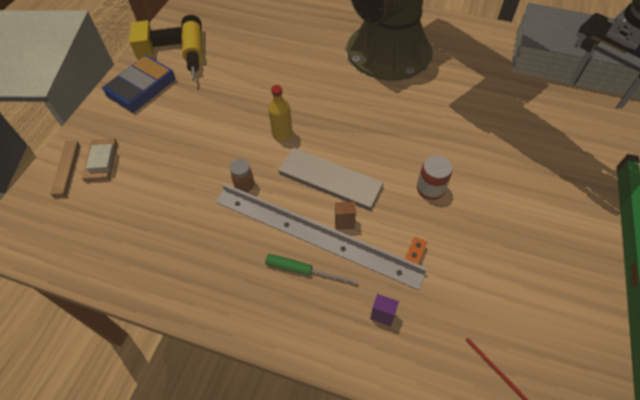

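View pics/side0.png

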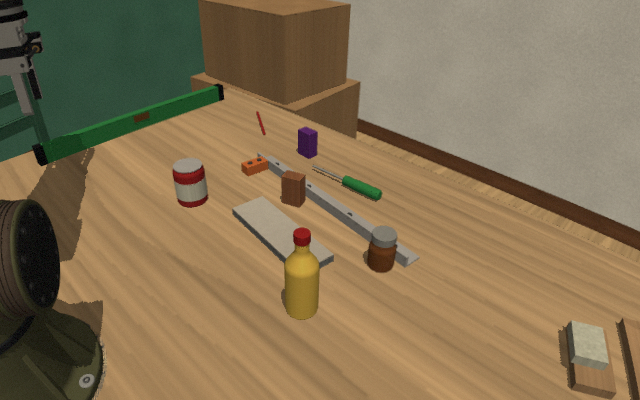

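The scene view shows the brown spacer at (345,214), stop at (417,250), fence from (220,195) to (425,275), strip at (331,178), jar (242,175), glue (281,115) and tin (435,177). There are two spacer candidates: brown at (345,214), between strip and fence, and purple at (384,310), beyond the fence. The brown one fits the description. I'll confirm it in an enlarged crop.

```bash
python3 - <<'E'
from h import *
import pickle
fs=pickle.load(open("f0.pkl","rb"))
a=fs["scene"]["img"][140:300,210:440]; b=fs["side"]["img"][130:280,170:430]
a=cv2.resize(a,None,fx=3,fy=3,interpolation=cv2.INTER_CUBIC)
cv2.imwrite("pics/c1.png",a[:,:,::-1])
for n in("scene","side"):
    f=fs[n]; hsv=cv2.cvtColor(f["img"],cv2.COLOR_RGB2HSV)
    for nm,px in dict(scene=dict(strip=(331,178),spTop=(345,208),spF=(345,222),stop=(417,243),wood=(400,220)),side=dict(strip=(280,232),spTop=(293,176),spF=(288,190),stop=(252,167),wood=(230,260)))[n].items():
        print(n,nm,hsv[px[1],px[0]])
E
```

```text
scene strip [ 16  55 154]
scene spTop [ 12 144 117]
scene spF [ 12 119  77]
scene stop [ 11 105  92]
scene wood [ 16 118 155]
side strip [ 18  56 169]
side spTop [ 12 164 121]
side spF [ 11 159  85]
side stop [ 11 201 127]
side wood [ 17 117 163]
```

View pics/c1.png

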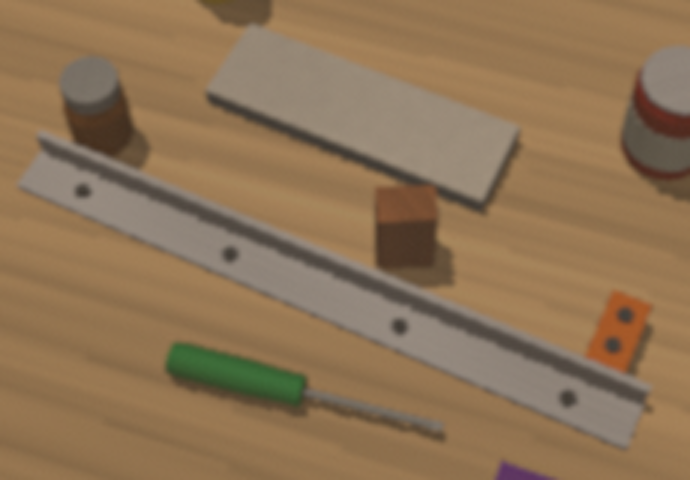

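The crop confirms brown block at crop (405,225), standing between strip and fence; the purple one is only partly in view at the bottom, behind the fence. Next come rough positions from corners.

```bash
python3 - <<'E'
from h import *
import pickle
fs=pickle.load(open("f0.pkl","rb")); f=fs["scene"]
g=lambda pts,z: np.round(px2w(f,[(210+(x-1)/3,140+(y-1)/3) for x,y in pts],z),4)
fe=g([(40,133),(650,388)],.025); d=fe[1]-fe[0]; print("fence",fe,np.linalg.norm(d),np.degrees(np.arctan2(d[1],d[0])))
print("strip",g([(255,25),(519,130),(484,205),(208,95)],.018))
print("spacer top",g([(376,187),(436,187),(436,222),(376,220)],.07),"stop",g([(614,291),(651,305),(625,372),(587,355)],.025))
print("jar",g([(90,80)],.075),"tin",g([(675,75)],.09))
print("glue",np.round(px2w(f,[(277,90)],.16),3))
print("driver tip,handle",g([(440,428),(168,355)],.01))
E
```

```text
fence [[ 0.6005 -0.2498  0.025 ]
 [ 0.6644  0.2438  0.025 ]] 0.49771896688794165 82.62368172146135
strip [[ 0.443  -0.1303  0.018 ]
 [ 0.4778  0.103   0.018 ]
 [ 0.5526  0.0952  0.018 ]
 [ 0.5215 -0.141   0.018 ]]
spacer top [[0.5939 0.0224 0.07  ]
 [0.5806 0.0633 0.07  ]
 [0.6086 0.0715 0.07  ]
 [0.6202 0.0308 0.07  ]] stop [[0.598  0.2039 0.025 ]
 [0.6009 0.2314 0.025 ]
 [0.6579 0.2248 0.025 ]
 [0.6535 0.1969 0.025 ]]
jar [[ 0.5729 -0.2107  0.075 ]] tin [[0.4447 0.2059 0.09  ]]
glue [[ 0.401 -0.179  0.16 ]]
driver tip,handle [[ 0.7316  0.1133  0.01  ]
 [ 0.739  -0.0868  0.01  ]]
```

```bash
python3 -m crank '{"grip":[0.094,0.094,0.094,0.094,0.094,0.094,0.094],"dp":[[-0.0185,0.0336,0],[-0.0185,0.0336,0],[-0.0185,0.0336,0],[-0.0185,0.0336,0],[-0.0185,0.0336,0],[-0.0185,0.0336,0],[-0.0185,0.0336,0]],"spin":[0,0,0,0,0,0,0]}' >/dev/null
python3 -m crank '{"grip":[0.094,0.094,0.094,0.094,0.094,0.094,0.094],"dp":[[-0.0185,0.0336,0],[-0.0185,0.0336,0],[-0.0185,0.0336,0],[-0.0185,0.0336,0],[-0.0185,0.0336,0],[-0.0185,0.0336,0],[-0.0185,0.0336,0]],"spin":[0,0,0,0,0,0,0]}' >/dev/null
python3 -m crank '{"grip":[0.094,0.094,0.094,0.094,0.094,0.094,0.094,0.094],"dp":[[0,0,0],[0,0,0],[0,0,0],[0,0,0],[0,0,0],[0,0,0],[0,0,0],[0,0,0]],"spin":[0.112,0.112,0.112,0.112,0.112,0.112,0.112,0]}'
python3 - <<'E'
from h import *
import pickle
f=snap("wrist","pics/w1.png"); pickle.dump(f,open("w1.pkl","wb"))
E
```

```text
t: 1.98
tool_pos: [0.5618, 0.0245, 0.218]
tool_rot: [[0.958, 0.286, -0.009], [0.286, -0.958, -0.003], [-0.01, 0.0, -1.0]]
ft_force: [-0.4, -0.1, -0.1]
width: 0.0938
```

View pics/w1.png

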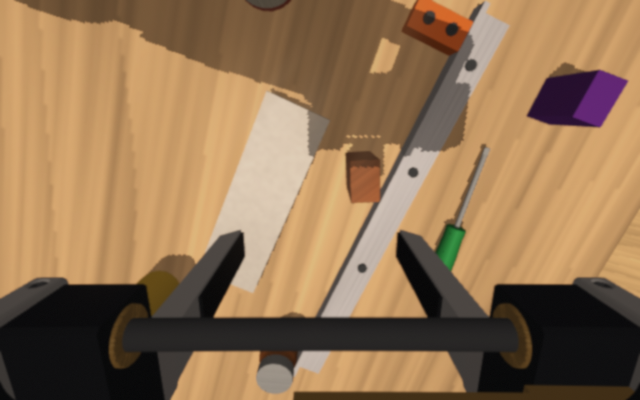

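Wrist view: spacer top face about (364,184), strip (275,190), stop (437,25), fence edge from about (483,5) to (300,365). Next: contour measurement.

```bash
python3 - <<'E'
from h import *
import pickle
f=pickle.load(open("w1.pkl","rb")); im=f["img"]
hsv=cv2.cvtColor(im,cv2.COLOR_RGB2HSV)
for p in [(364,190),(364,158),(437,15),(420,150),(400,165),(270,180),(320,130),(350,220),(455,38)]: print(p,hsv[p[1],p[0]])
m=np.zeros(im.shape[:2],np.uint8); m[140:210,335:392]=1
c=im[0:240,240:540]; big=cv2.resize(c,None,fx=2.5,fy=2.5,interpolation=cv2.INTER_CUBIC); cv2.imwrite("pics/c2.png",big[:,:,::-1])
E
```

```text
(364, 190) [ 11 164 159]
(364, 158) [ 12 136  79]
(437, 15) [ 11 203 210]
(420, 150) [ 12  31 179]
(400, 165) [ 12  30 190]
(270, 180) [ 16  48 219]
(320, 130) [ 15  57 126]
(350, 220) [ 16 118 220]
(455, 38) [ 10 210 129]
```

View pics/c2.png

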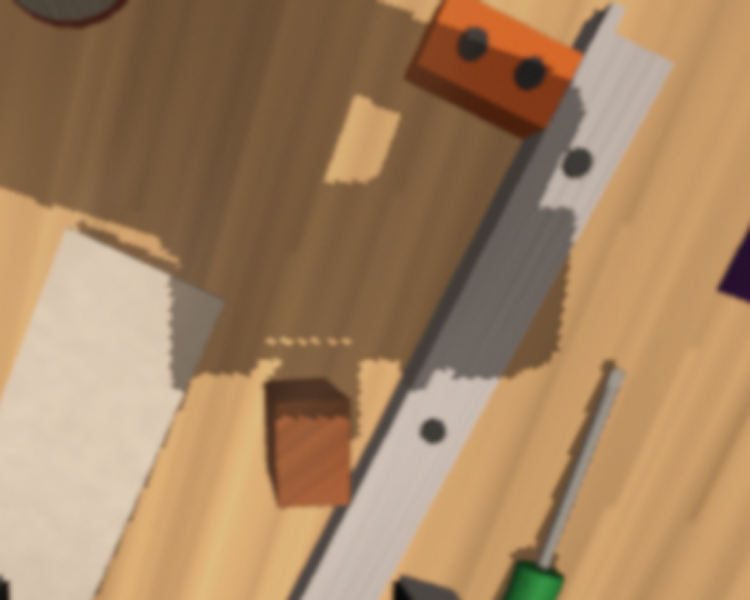

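```bash
python3 - <<'E'
from h import *
import pickle
f=pickle.load(open("w1.pkl","rb")); im=f["img"]
g=lambda pts,z: px2w(f,[(240+(x-1)/2.5,(y-1)/2.5) for x,y in pts],z)
q=g([(273,403),(349,402),(350,502),(280,508)],.07); print("sp",np.round(q,4),q.mean(0))
u=q[1]+q[2]-q[0]-q[3]; v=q[0]+q[1]-q[2]-q[3]; print(np.linalg.norm(u)/2,np.linalg.norm(v)/2,"yaw v",np.degrees(np.arctan2(v[1],v[0])),"yaw u",np.degrees(np.arctan2(u[1],u[0])))
# fence: gray profile along rows
hsv=cv2.cvtColor(im,cv2.COLOR_RGB2HSV)
for r in (70,100,160,200,215,230):
    s=hsv[r,:,1].astype(int); v=hsv[r,:,2]; a=int(240+((600-2.5*r)*0.485+275)/2.5)
    print(r,a,[(x,s[x],v[x]) for x in range(a-8,a+24,1)][::1])
st=px2w(f,[(240+519/2.5,92/2.5)],0); print(st)
print("stop top corner lower-left/right (z25)",g([(417,52),(440,2),(583,52)],.025),"near end bottom",g([(405,78),(527,138)],0))
print("strip",g([(68,228),(223,300)],.018))
E
```

```text
sp [[0.578  0.0623 0.07  ]
 [0.6067 0.0713 0.07  ]
 [0.6209 0.0326 0.07  ]
 [0.5942 0.0219 0.07  ]] [0.59995614 0.0470391  0.07      ]
0.029337004116096244 0.04235370149526986 yaw v 111.00079716926513 yaw u 19.59804037437586
70 432 [(424, np.int64(129), np.uint8(127)), (425, np.int64(130), np.uint8(126)), (426, np.int64(129), np.uint8(125)), (427, np.int64(130), np.uint8(124)), (428, np.int64(127), np.uint8(122)), (429, np.int64(129), np.uint8(121)), (430, np.int64(130), np.uint8(118)), (431, np.int64(130), np.uint8(118)), (432, np.int64(129), np.uint8(117)), (433, np.int64(129), np.uint8(115)), (434, np.int64(129), np.uint8(115)), (435, np.int64(129), np.uint8(115)), (436, np.int64(127), np.uint8(114)), (437, np.int64(129), np.uint8(115)), (438, np.int64(129), np.uint8(115)), (439, np.int64(127), np.uint8(114)), (440, np.int64(120), np.uint8(108)), (441, np.int64(99), np.uint8(93)), (442, np.int64(64), np.uint8(76)), (443, np.int64(38), np.uint8(67)), (444, np.int64(36), np.uint8(64)), (445, np.int64(32), np.uint8(64)), (446, np.int64(31), np.uint8(65)), (447, np.int64(33), np.uint8
[... 5813 characters left out ...]
64(31), np.uint8(203)), (369, np.int64(31), np.uint8(204)), (370, np.int64(30), np.uint8(203)), (371, np.int64(30), np.uint8(202)), (372, np.int64(32), np.uint8(201)), (373, np.int64(31), np.uint8(199)), (374, np.int64(31), np.uint8(197)), (375, np.int64(30), np.uint8(197)), (376, np.int64(30), np.uint8(198)), (377, np.int64(29), np.uint8(199))]
[[0.6474458  0.21298859 0.        ]]
stop top corner lower-left/right (z25) [[0.59501677 0.20777967 0.025     ]
 [0.59735887 0.22666109 0.025     ]
 [0.65850146 0.2261     0.025     ]] near end bottom [[0.59754229 0.20458766 0.        ]
 [0.65749293 0.19731223 0.        ]]
strip [[0.47499094 0.10313912 0.018     ]
 [0.54873119 0.09347247 0.018     ]]
```

```bash
python3 - <<'E'
from h import *
import pickle
f=pickle.load(open("w1.pkl","rb"))
p=px2w(f,[(441.6,70),(426.3,100),(395.8,160),(367.8,215),(359.9,230)],0)
t=px2w(f,[(448.6,70),(433,100),(401,160),(372.6,215),(364.8,230)],.025)
for q in(p,t):
    k=np.polyfit(q[:,1],q[:,0],1); print("fence x = a*y+b",k,"yaw",-np.degrees(np.arctan(k[0])),np.round(q[:,0]-np.polyval(k,q[:,1]),4))
E
python3 -m crank '{"grip":[0.06,0.06,0.06,0.06,0.06,0.06,0.06,0.06],"dp":[[0.0215,-0.0055,0],[0.0215,-0.0052,0],[0,0,0.03],[0,0,0.03],[0,0,0.03],[0,0,0],[0,0,0],[0,0,0]],"spin":[-0.02,-0.02,0,0,0,0,0,0]}'
```

```text
fence x = a*y+b [0.12525985 0.6318103 ] yaw -7.13967491740678 [-0.0001 -0.      0.0001  0.0001 -0.0002]
fence x = a*y+b [0.13288368 0.63022467] yaw -7.56932882849116 [ 0.      0.0002 -0.0003  0.0001  0.0001]
t: 2.7
tool_pos: [0.6011, 0.0487, 0.1266]
tool_rot: [[0.931, 0.364, -0.007], [0.364, -0.931, -0.003], [-0.007, 0.0, -1.0]]
ft_force: [0.0, -0.3, -0.4]
width: 0.0603
```

```bash
python3 -m crank '{"grip":[0.06,0.06,0.06,0.06,0.06,0.02,0.02,0.02,0.02,0.02],"dp":[[-0.0015,0.001,0.025],[0,0,0.025],[0,0,0.016],[0,0,0.006],[0,0,0],[0,0,0],[0,0,0],[0,0,0],[0,0,0],[0,0,0]],"spin":[0.03,0,0,0,0,0,0,0,0,0]}' 15
python3 -m crank '{"grip":[0.02,0.02],"dp":[[0,0,0],[0,0,0]],"spin":[0,0]}'
```

```text
t: 3.53
tool_pos: [0.6076, 0.0469, 0.0702]
tool_rot: [[0.94, 0.342, 0.017], [0.342, -0.94, -0.002], [0.015, 0.008, -1.0]]
ft_force: [0.4, -0.4, -0.2]
width: 0.0312
t: 3.7
tool_pos: [0.6078, 0.047, 0.0709]
tool_rot: [[0.94, 0.342, 0.018], [0.342, -0.94, -0.002], [0.016, 0.008, -1.0]]
ft_force: [0.2, -0.4, -0.9]
width: 0.0316
```

```bash
python3 - <<'E'
from h import *
a=grab_frame("scene")["img"][130:290,270:450]; b=grab_frame("side")["img"][90:250,200:380]
o=np.hstack([cv2.resize(x,(400,356),interpolation=cv2.INTER_CUBIC) for x in(a,b)])
cv2.imwrite("pics/g1.png",o[:,:,::-1]); s=ctrl.sense(); print(s["tool_pos"],s["joint_positions"],s["width"])
E
```

```text
[0.60774368 0.04694351 0.07076507] [  1.03886538  33.31173421  85.78339448  -0.17973691  59.90688296
 -18.8751644 ] 0.03199097896575608
```

View pics/g1.png

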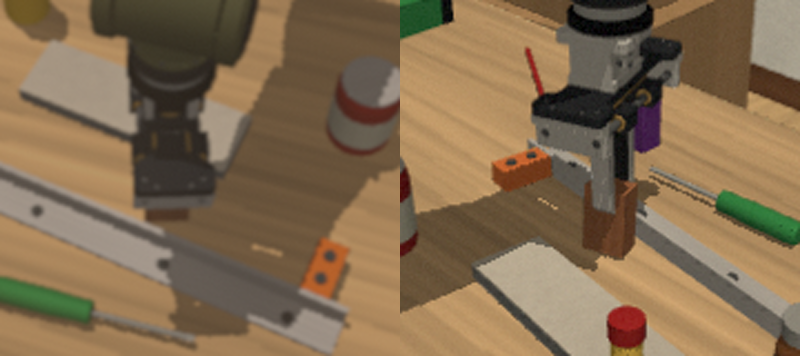

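```bash
python3 -m crank '{"grip":[0.055,0.055,0.055,0.055],"dp":[[0,0,0],[0,0,0],[0,0,0],[0,0,0]],"spin":[0,0,0,0]}'; python3 -m crank '{"grip":[0.055,0.055],"dp":[[0,0,0.01],[0,0,0]],"spin":[0,0]}'
python3 -m crank '{"grip":[0.055,0.055],"dp":[[0,0,0],[0,0,0]],"spin":[0,0]}'; python3 - <<'E'
from h import *
a=grab_frame("scene")["img"][130:290,270:450]; b=grab_frame("side")["img"][90:250,200:380]
o=np.hstack([cv2.resize(x,(400,356),interpolation=cv2.INTER_CUBIC) for x in(a,b)])
cv2.imwrite("pics/g2.png",o[:,:,::-1])
E
```

```text
t: 4.13
tool_pos: [0.6077, 0.0469, 0.0706]
tool_rot: [[0.94, 0.342, 0.017], [0.342, -0.94, -0.002], [0.015, 0.008, -1.0]]
ft_force: [-0.1, 0.7, 0.4]
width: 0.0536
t: 4.3
tool_pos: [0.6079, 0.0469, 0.0599]
tool_rot: [[0.94, 0.342, 0.018], [0.342, -0.94, -0.002], [0.016, 0.008, -1.0]]
ft_force: [-0.6, 0.7, -0.5]
width: 0.055
t: 4.47
tool_pos: [0.6077, 0.0469, 0.0591]
tool_rot: [[0.94, 0.342, 0.017], [0.342, -0.94, -0.002], [0.015, 0.008, -1.0]]
ft_force: [-0.2, -0.2, -0.6]
width: 0.0548
```

View pics/g2.png

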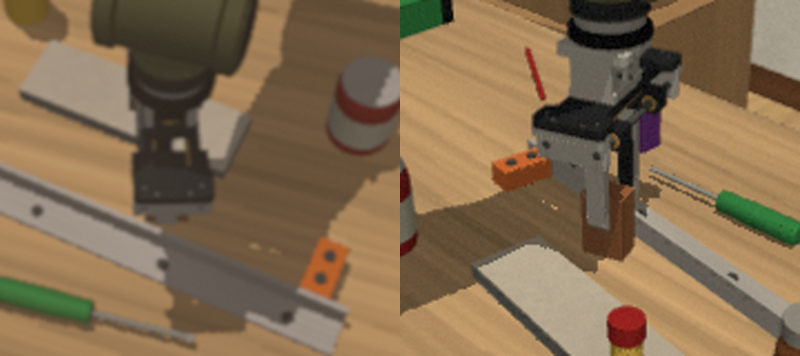

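The spacer is still upright and between the fingers. I'll close again lower, with more force.

```bash
python3 -m crank '{"grip":[0.055,0.055,0.02,0.02,0.02,0.02,0.02,0.02],"dp":[[0,0,0.005],[0,0,0],[0,0,0],[0,0,0],[0,0,0],[0,0,0],[0,0,0],[0,0,0]],"spin":[0,0,0,0,0,0,0,0]}' 20
python3 -m crank '{"grip":[0.02,0.02,0.02,0.02],"dp":[[0,0,-0.015],[0,0,-0.015],[0,0,-0.01],[0,0,0]],"spin":[0,0,0,0]}'
python3 - <<'E'
from h import *
a=grab_frame("scene")["img"][130:290,270:450]; b=grab_frame("side")["img"][90:250,200:380]
o=np.hstack([cv2.resize(x,(400,356),interpolation=cv2.INTER_CUBIC) for x in(a,b)])
cv2.imwrite("pics/g3.png",o[:,:,::-1])
E
```

```text
t: 5.23
tool_pos: [0.608, 0.0468, 0.0544]
tool_rot: [[0.94, 0.342, 0.017], [0.342, -0.94, -0.003], [0.015, 0.008, -1.0]]
ft_force: [-1.2, 0.4, -0.9]
width: 0.0301
t: 5.57
tool_pos: [0.6068, 0.047, 0.0948]
tool_rot: [[0.94, 0.342, 0.015], [0.342, -0.94, -0.002], [0.014, 0.008, -1.0]]
ft_force: [0.3, 0.2, -0.4]
width: 0.03
```

View pics/g3.png

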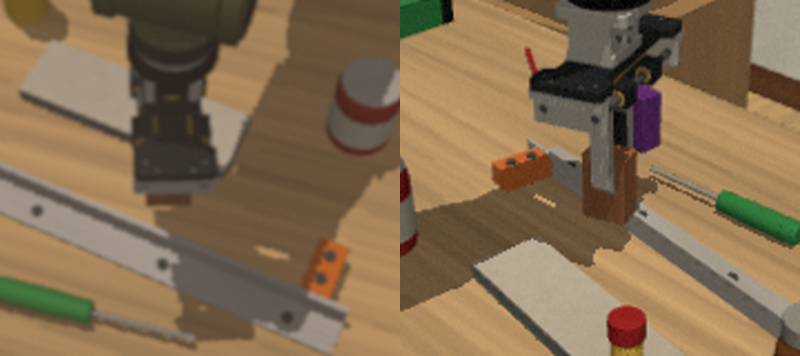

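Spacer is lifted (width 30.0 mm, block clear of the bench). Now I'll turn it square to the fence.

```bash
python3 -m crank '{"grip":[0.02,0.02,0.02,0.02,0.02,0.02,0.02,0.02,0.02,0.02],"dp":[[0,0,0],[0,0,0],[0,0,0],[0,0,0],[0,0,0],[0,0,0],[0,0,0],[0,0,0],[0,0,0],[0,0,0]],"spin":[-0.11,-0.11,-0.11,-0.11,-0.11,-0.11,-0.11,-0.11,-0.11,0]}'
python3 - <<'E'
from h import *
s=ctrl.sense(); R=s["tool_rot"]; p=s["tool_pos"]
print("yaw",np.degrees(np.arctan2(R[1,0],R[0,0])), "to pre (.625,.178):",R.T@(np.array([.625,.178,p[2]])-p))
E
```

```text
t: 6.5
tool_pos: [0.6023, 0.0469, 0.0823]
tool_rot: [[0.183, 0.983, 0.0], [0.983, -0.183, -0.003], [-0.002, 0.001, -1.0]]
ft_force: [0.5, 0.6, -1.0]
width: 0.0298
yaw 79.45525035666041 to pre (.625,.178): [ 0.13306634 -0.0017056  -0.00033245]
```

```bash
python3 -m crank '{"grip":[0.02,0.02,0.02,0.02,0.02,0.02,0.02,0.02],"dp":[[0,0,-0.015],[0,0,0],[0.033,0.0015,0],[0.033,0.0015,0],[0.033,0.0015,0],[0.033,0.0015,0],[0,0,0],[0,0,0]],"spin":[-0.027,-0.027,0,0,0,0,0,0]}'
python3 - <<'E'
from h import *
import pickle
s=ctrl.sense(); R=s["tool_rot"]; p=s["tool_pos"]
print("yaw",np.degrees(np.arctan2(R[1,0],R[0,0])),p)
f=snap("wrist","pics/w2.png"); pickle.dump((f,s),open("w2.pkl","wb"))
E
```

```text
t: 7.17
tool_pos: [0.6254, 0.181, 0.0892]
tool_rot: [[0.152, 0.988, -0.006], [0.988, -0.152, -0.003], [-0.004, -0.006, -1.0]]
ft_force: [0.3, -0.5, -1.2]
width: 0.0297
yaw 81.24095540675935 [0.62543935 0.18101174 0.08918347]
```

View pics/w2.png

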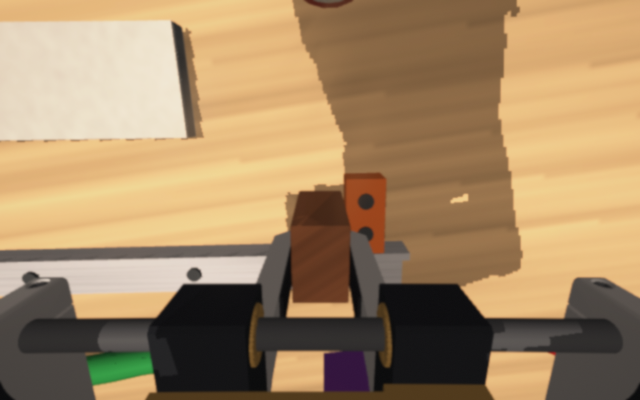

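Wrist view: block held upright, its top spans rows 229–301 and cols 293–348. The stop is at (365,215), the fence edge runs from (0,255) to (405,244), and the strip end is at (180,80).

```bash
python3 - <<'E'
from h import *
import pickle
f,s=pickle.load(open("w2.pkl","rb")); im=f["img"]
zb=s["tool_pos"][2]-.0544
print("top near",px2w(f,[(292,301),(348.5,301)],zb+.07),"bottom far",px2w(f,[(299,192),(343,192)],zb))
print("stop top L",px2w(f,[(344.5,180),(385,180)],.025), "bot",px2w(f,[(345,175),(384,174)],0))
hsv=cv2.cvtColor(im,cv2.COLOR_RGB2HSV)
P=[]
for x in range(20,250,20):
    s_=hsv[225:275,x,1].astype(int); P.append((x,225+np.argmax(s_<80)-.5))
q=px2w(f,P,0); k=np.polyfit(q[:,1],q[:,0],1); print(k,np.degrees(np.arctan(k[0])),np.round(q[:,0]-np.polyval(k,q[:,1]),4))
col=im[:,320].astype(int); print([(r,int(col[r].sum())) for r in range(186,240,3)])
E
```

```text
top near [[0.64024347 0.16316189 0.10478347]
 [0.64471927 0.19276889 0.10478347]] bottom far [[0.59859758 0.16919909 0.03478347]
 [0.60332737 0.20012357 0.03478347]]
stop top L [[0.59700261 0.20274235 0.025     ]
 [0.60151003 0.23211958 0.025     ]] bot [[0.5984136  0.20476701 0.        ]
 [0.60239784 0.23613594 0.        ]]
[0.1282803  0.63136487] 7.309997048762703 [-0.0002  0.0003 -0.0002  0.0003 -0.0002  0.0003 -0.0002  0.0002 -0.0002
  0.0002 -0.0003  0.0001]
[(186, 332), (189, 303), (192, 160), (195, 149), (198, 147), (201, 150), (204, 145), (207, 133), (210, 130), (213, 131), (216, 129), (219, 130), (222, 133), (225, 160), (228, 191), (231, 179), (234, 177), (237, 182)]
```

```bash
python3 -m crank '{"grip":[0.02,0.02,0.02,0.02,0.02],"dp":[[0,0,0.012],[0,0,0.01],[0,0,0.007],[0,0,0],[0,0,0]],"spin":[-0.025,0,0,0,0]}'
python3 - <<'E'
from h import *
s=ctrl.sense(); R=s["tool_rot"]; p=s["tool_pos"]
print("yaw",np.degrees(np.arctan2(R[1,0],R[0,0])),p, "to:",R.T@(np.array([.6328+.0037,.1853-.0005,.055])-p))
E
```

```text
t: 7.63
tool_pos: [0.6241, 0.177, 0.0547]
tool_rot: [[0.131, 0.991, -0.009], [0.991, -0.131, -0.004], [-0.005, -0.009, -1.0]]
ft_force: [-0.6, 0.9, 2.3]
width: 0.0299
yaw 82.45961229660833 [0.62414949 0.17695346 0.05466348] to: [ 0.00939748  0.01121019 -0.00048548]
```

```bash
python3 -m crank '{"grip":[0.02,0.02,0.02,0.02],"dp":[[0.003,0.0055,-0.001],[0.003,0.005,-0.0005],[0.002,0,0],[0,0,0]],"spin":[0,0,0,0]}'
python3 -m crank '{"grip":[0.02,0.02],"dp":[[0.0015,0,0],[0,0,0]],"spin":[0,0]}'
python3 - <<'E'
from h import *
s=ctrl.sense(); R=s["tool_rot"]; p=s["tool_pos"]
print("yaw",np.degrees(np.arctan2(R[1,0],R[0,0])),p,s["ft_force"], "to:",R.T@(np.array([.6328+.0037,.1853-.0005,.055])-p))
E
```

```text
t: 7.97
tool_pos: [0.6365, 0.1828, 0.0564]
tool_rot: [[0.133, 0.991, -0.011], [0.991, -0.133, -0.005], [-0.006, -0.011, -1.0]]
ft_force: [-3.6, 1.4, 0.2]
width: 0.0301
t: 8.13
tool_pos: [0.6366, 0.1839, 0.0564]
tool_rot: [[0.133, 0.991, -0.012], [0.991, -0.133, -0.006], [-0.008, -0.011, -1.0]]
ft_force: [-2.7, -2.1, -0.8]
width: 0.0299
yaw 82.35754004680204 [0.63662647 0.18389133 0.05641416] [-2.68685153 -2.14935273 -0.78898124] to: [ 0.00089474 -0.00023022  0.00140995]
```

```bash
python3 -m crank '{"grip":[0.02,0.02],"dp":[[0.002,0,0.0012],[0,0,0]],"spin":[0,0]}'
python3 -m crank '{"grip":[0.02,0.02],"dp":[[0.002,0,0],[0,0,0]],"spin":[0,0]}'
```

```text
t: 8.3
tool_pos: [0.6367, 0.1838, 0.0563]
tool_rot: [[0.133, 0.991, -0.013], [0.991, -0.133, -0.01], [-0.012, -0.012, -1.0]]
ft_force: [-2.8, 2.1, -1.8]
width: 0.0299
t: 8.47
tool_pos: [0.6368, 0.184, 0.0564]
tool_rot: [[0.133, 0.991, -0.015], [0.991, -0.133, -0.013], [-0.015, -0.013, -1.0]]
ft_force: [-2.3, 1.6, -1.5]
width: 0.0298
```

```bash
python3 -m crank '{"grip":[0.05,0.05,0.05,0.05,0.05],"dp":[[0,0,0],[0,0,0],[0,0,0],[0,0,0],[0,0,0]],"spin":[0,0,0,0,0]}'
python3 -m crank '{"grip":[0.055,0.055,0.055,0.055,0.055,0.055,0.055],"dp":[[0,0,-0.015],[0,0,-0.025],[0,0,-0.03],[0,0,-0.03],[-0.03,-0.02,-0.03],[-0.03,-0.02,0],[0,0,0]],"spin":[0,0,0,0,0,0,0]}'
python3 - <<'E'
from h import *
import pickle
f=snap("wrist","pics/w3.png"); sc=grab_frame("scene"); pickle.dump((f,sc),open("w3.pkl","wb"))
E
```

```text
t: 8.88
tool_pos: [0.6382, 0.1854, 0.0578]
tool_rot: [[0.133, 0.991, -0.009], [0.991, -0.133, -0.011], [-0.012, -0.008, -1.0]]
ft_force: [-0.6, 0.5, -0.1]
width: 0.0495
t: 9.47
tool_pos: [0.5923, 0.136, 0.1879]
tool_rot: [[0.13, 0.991, -0.013], [0.991, -0.13, -0.012], [-0.013, -0.012, -1.0]]
ft_force: [0.8, 0.2, -0.1]
width: 0.055
```

View pics/w3.png

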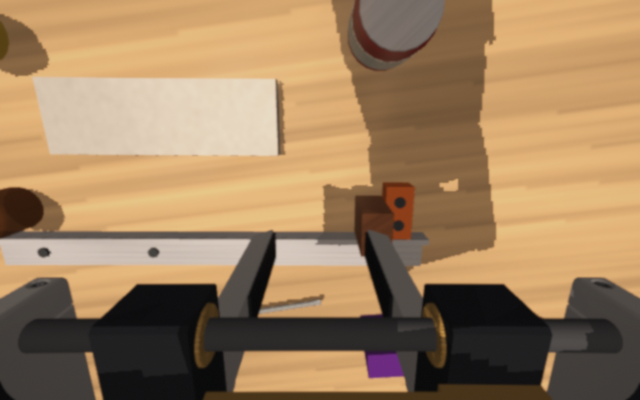

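Wrist view: spacer stands upright at (375,222) in the corner of the stop (398,210) and fence; strip corners are about (37,79), (277,79), (279,155) and (50,155). Tin, jar and screwdriver are untouched. Next I'll measure.

```bash
python3 - <<'E'
from h import *
import pickle
f,sc=pickle.load(open("w3.pkl","rb")); im=f["img"]; hsv=cv2.cvtColor(im,cv2.COLOR_RGB2HSV).astype(int)
for r in range(186,262,6):
    print(r," ".join(f"{hsv[r,x,1]}/{hsv[r,x,2]}" for x in range(346,396,3)))
m=((hsv[:,:,1]<85)&(hsv[:,:,2]>130)).astype(np.uint8)[:200,:310]
c=max(cv2.findContours(m,0,2)[0],key=cv2.contourArea)
ap=cv2.approxPolyDP(c,5,True)[:,0]; print(ap.tolist())
q=px2w(f,ap,.018); print(np.round(q,4).tolist())
# fits of long edges
for r0,r1,pick in ((40,110,'top'),(120,190,'bot')):
    P=[]
    for x in range(70,260,10):
        ys=np.nonzero(m[r0:r1,x])[0]+r0; P.append((x,ys.min()-.5 if pick=='top' else ys.max()+.5))
    w=px2w(f,P,.018); k=np.polyfit(w[:,1],w[:,0],1); print(pick,k,"yaw",-np.degrees(np.arctan(k[0])))
print(ctrl.sense()["tool_pos"])
E
```

```text
186 117/227 116/228 125/188 127/154 127/150 127/150 126/150 126/164 125/177 128/146 127/139 128/138 151/113 207/91 212/108 211/109 211/109
192 127/139 126/138 128/138 126/136 127/135 128/134 128/132 128/131 128/131 128/129 128/128 129/127 163/102 208/93 208/140 210/141 212/141
198 127/133 128/132 127/131 139/92 154/73 152/72 157/70 158/68 158/66 162/63 166/63 165/62 185/69 211/99 209/140 210/141 206/134
204 127/143 125/143 127/142 136/92 153/65 152/69 158/68 161/65 163/64 162/63 167/61 166/60 166/60 179/67 208/130 210/141 184/101
210 126/144 127/143 127/141 143/84 149/60 153/65 163/69 164/70 164/67 166/63 167/61 164/59 171/58 164/59 169/62 200/102 211/140
216 125/137 128/138 128/136 140/80 154/58 162/71 167/99 170/99 171/97 171/94 171/88 172/83 171/85 173/87 172/86 171/85 205/122
222 125/137 126/136 127/133 141/74 154/58 163/72 169/95 168/88 168/85 171/85 170/87 172/86 168/85 171/88 169/92 173/90 159/69
228 126/128 128/128 129/123 144/69 157/57 163/69 166/86 161/87 163/86 169/86 169/89 169/92 168/91 171/88 169/86 174/85 143/68
234 39/84 40/83 37/82 88/67 158/55 166/69 164/70 46/28 33/78 34/83 34/83 39/84 70/84 117/85 165/88 177/95 208/136
240 36/106 36/105 34/104 41/99 141/58 165/74 165/68 55/14 27/38 31/81 31/83 31/83 34/83 31/83 37/83 122/96 67/110
246 32/199 31/199 32/199 32/198 53/130 163/72 162/60 43/12 21/12 30/51 31/82 31/83 33/84 31/83 31/83 30/84 34/104
252 30/201 32/202 30/201 30/201 35/190 133/90 163/61 26/10 26/10 21/12 29/62 31/83 34/83 31/83 31/83 31/83 33/84
258 31/204 31/204 30/203 30/203 29/203 32/201 36/163 28/18 23/11 26/10 14/18 32/72 34/83 34/83 31/83 34/83 31/83
[[33, 77], [50, 153], [278, 154], [275, 79]]
[[0.4429, -0.1341, 0.018], [0.517, -0.1445, 0.018], [0.5483, 0.0941, 0.018], [0.4747, 0.1034, 0.018]]
top [0.13027028 0.45991906] yaw -7.422140394435684
bot [0.1354564  0.53738272] yaw -7.714128035490463
[0.59506785 0.1384768  0.18862279]
```

```bash
python3 - <<'E'
from h import *
import pickle
f,sc=pickle.load(open("w3.pkl","rb"))
o=np.array([.12828*.0+.63136,0]); fy=np.array([.1272,.9919]); fx=np.array([.9919,-.1272])
F=lambda q: np.round(np.c_[(q[:,:2]-o)@fx,(q[:,:2]-o)@fy],4)
print("bottom far-left",F(px2w(f,[(354.5,196)],0)))
print("top FL, FR, mid-left low, NL",F(px2w(f,[(362.5,213.5),(392.5,213.5),(362.5,240),(366.5,255)],.07)))
print("top R edge r216,r228",F(px2w(f,[(392.5,216),(392.3,228)],.07)))
print("stop corner bottom",F(np.array([[.5980,.2046,0],[.6575,.1971,0]])),"top edge",F(px2w(f,[(384,184),(412.5,184)],.025)))
print("strip",F(px2w(f,[[33, 77], [50, 153.7], [278.5, 154.7], [275.5, 78.5]],.018)))
print("jar etc",F(px2w(sc,[(240,166.7)],.075)))
E
```

```text
bottom far-left [[-0.0439  0.1666]]
top FL, FR, mid-left low, NL [[-0.0449  0.1676]
 [-0.045   0.1955]
 [-0.0183  0.1684]
 [-0.0028  0.1728]]
top R edge r216,r228 [[-0.0425  0.1956]
 [-0.0306  0.1961]]
stop corner bottom [[-0.0591  0.1987]
 [ 0.0009  0.1988]] top edge [[-0.0634  0.1949]
 [-0.0634  0.2249]]
strip [[-0.1699 -0.157 ]
 [-0.0943 -0.158 ]
 [-0.0936  0.0833]
 [-0.169   0.0832]]
jar etc [[-0.0306 -0.2152]]
```

Spacer is in the corner: centre about x = -0.022, y within about 2 mm of touching the stop. Now the strip: I'll turn the gripper and grasp the strip across its width, to slide it.

```bash
python3 -m crank '{"grip":[0.094,0.094,0.094,0.094,0.094,0.094,0.094],"dp":[[0,0,0],[0,0,0],[0,0,0],[0,0,0],[0,0,0],[0,0,0],[0,0,0]],"spin":[0.115,0.115,0.115,0.115,0.115,0.115,0.115]}' >/dev/null
python3 -m crank '{"grip":[0.094,0.094,0.094,0.094,0.094,0.094,0.094],"dp":[[0,0,0],[0,0,0],[0,0,0],[0,0,0],[0,0,0],[0,0,0],[0,0,0]],"spin":[0.115,0.115,0.115,0.115,0.115,0.115,0]}'
cat > g.py <<'E'
from h import *
import sys
o=np.array([.63136,0]); fy=np.array([.1272,.9919]); fx=np.array([.9919,-.1272])
def F(q): q=np.atleast_2d(q); return np.round(np.c_[(q[:,:2]-o)@fx,(q[:,:2]-o)@fy],4)
def st(x=None,y=None,z=None):
    s=ctrl.sense(); R=s["tool_rot"]; p=s["tool_pos"]; yaw=np.degrees(np.arctan2(R[1,0],R[0,0]))
    print("yaw",round(yaw,2),"fence xy",F(p),"z",round(p[2],4),"ft",np.round(s["ft_force"],1),"w",round(s["width"],4))
    if x is not None: print("dp",np.round(R.T@(np.r_[o+x*fx+y*fy,p[2] if z is None else z]-p),4))
if __name__=="__main__": st(*map(float,sys.argv[1:]))
E
python3 g.py -.132 -.037 .1
```

```text
t: 10.73
tool_pos: [0.6023, 0.1493, 0.1808]
tool_rot: [[0.993, -0.12, -0.014], [-0.121, -0.993, -0.009], [-0.013, 0.011, -1.0]]
ft_force: [1.0, -0.6, -0.5]
width: 0.0941
yaw -6.93 fence xy [[-0.0478  0.1444]] z 0.1808 ft [ 1.  -0.6 -0.5] w 0.0941
dp [-0.0843  0.1799  0.0839]
```

```bash
python3 -m crank '{"grip":[0.094,0.094,0.094,0.094,0.094,0.094,0.094,0.094,0.094],"dp":[[-0.0165,0.036,0],[-0.0165,0.036,0],[-0.0165,0.036,0],[-0.0165,0.036,0],[-0.0165,0.034,0.02],[0,0,0.03],[0,0,0.03],[0,0,0],[0,0,0]],"spin":[0.007,0,0,0,0,0,0,0,0]}'
python3 g.py -.132 -.037 .024
```

```text
t: 11.48
tool_pos: [0.499, -0.0197, 0.1002]
tool_rot: [[0.996, -0.086, -0.013], [-0.086, -0.996, -0.009], [-0.012, 0.01, -1.0]]
ft_force: [0.2, 0.0, 0.1]
width: 0.0938
yaw -4.94 fence xy [[-0.1288 -0.0364]] z 0.1002 ft [0.2 0.  0.1] w 0.0938
dp [-0.0023 -0.0003  0.0762]
```

```bash
python3 -m crank '{"grip":[0.094,0.094,0.094,0.094],"dp":[[-0.0032,0,0.02],[0,0,0.02],[0,0,0],[0,0,0]],"spin":[0.045,0,0,0]}' >/dev/null
python3 g.py -.132 -.037 .024
python3 - <<'E'
from h import *
import pickle
pickle.dump(snap("wrist","pics/w4.png"),open("w4.pkl","wb"))
E
```

```text
yaw -7.03 fence xy [[-0.1283 -0.0347]] z 0.0645 ft [ 0.1 -0.2  0.6] w 0.0944
dp [-0.0035  0.0019  0.0405]
```

View pics/w4.png

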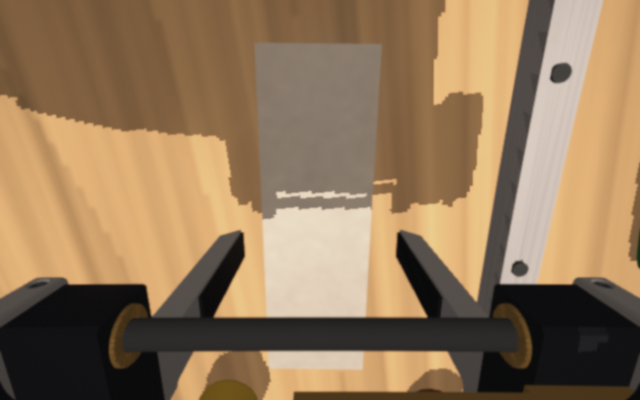

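Wrist view: the strip (cols 263–371) is centred between the fingertips (243, 398). I'll descend and grip lightly.

```bash
python3 -m crank '{"grip":[0.094,0.094,0.094,0.094,0.094],"dp":[[-0.0015,0,0.015],[0,0,0.012],[0,0,0.006],[0,0,0],[0,0,0]],"spin":[0,0,0,0,0]}' >/dev/null
python3 g.py -.132 -.037 .025
```

```text
yaw -6.78 fence xy [[-0.1261 -0.0339]] z 0.0362 ft [-0.6  0.7 -0.4] w 0.0939
dp [-0.006   0.0029  0.0112]
```

```bash
python3 -m crank '{"grip":[0.094,0.094,0.094,0.094],"dp":[[-0.006,0,-0.002],[0,0,0],[0,0,0.007],[0,0,0.003]],"spin":[0,0,0.01,0]}' >/dev/null
python3 g.py -.132 -.037 .025
python3 -m crank '{"grip":[0.06,0.06,0.06,0.06,0.06,0.06],"dp":[[0,0,0],[0,0,0],[0,0,0],[0,0,0],[0,0,0],[0,0,0]],"spin":[0,0,0,0,0,0]}' 10 >/dev/null
python3 g.py -.132 -.037 .025
```

```text
yaw -7.39 fence xy [[-0.1315 -0.034 ]] z 0.0301 ft [ 0.4  0.  -0.3] w 0.0942
dp [-0.0005  0.003   0.0051]
yaw -7.4 fence xy [[-0.1317 -0.0341]] z 0.0293 ft [-0.  -0.1 -0.2] w 0.076
dp [-0.0003  0.0029  0.0043]
```

```bash
python3 -m crank '{"grip":[0.06,0.06,0.06,0.06,0.06],"dp":[[0.011,-0.013,0],[0.011,-0.013,0],[0.011,-0.013,0],[0,0,0],[0,0,0]],"spin":[0,0,0,0,0]}' >/dev/null
python3 g.py -.065 .046 .029
```

```text
yaw -7.44 fence xy [[-0.0986  0.0049]] z 0.0291 ft [-3.2 -3.6  3.6] w 0.0757
dp [ 0.0335 -0.0412 -0.0003]
```

```bash
python3 -m crank '{"grip":[0.06,0.06,0.06,0.06,0.06],"dp":[[0.011,-0.013,0],[0.011,-0.013,0],[0.01,-0.012,0],[0,0,0],[0,0,0]],"spin":[0,0,0,0,0]}' >/dev/null
python3 g.py -.065 .046 .029
python3 - <<'E'
from g import *
import pickle
f=snap("wrist","pics/w5.png"); sc=snap("scene","pics/s5.png"); pickle.dump((f,sc),open("w5.pkl","wb"))
E
```

```text
yaw -7.51 fence xy [[-0.0684  0.0398]] z 0.0288 ft [-0.4  0.3  1.2] w 0.0757
dp [ 0.0034 -0.0062 -0.0003]
```

```bash
python3 -m crank '{"grip":[0.06,0.06,0.06,0.06],"dp":[[0.0035,-0.006,0],[0,0,0],[0,0,0],[0,0,0]],"spin":[0,0,0,0]}' >/dev/null
python3 g.py
python3 -m crank '{"grip":[0.09,0.09,0.09,0.09,0.09],"dp":[[0,0,0],[0,0,0],[0,0,0],[0,0,-0.02],[0,0,-0.03]],"spin":[0,0,0,0,0]}' >/dev/null
python3 g.py
python3 -m crank '{"grip":[0,0,0,0,0,0,0],"dp":[[-0.03,0,-0.01],[-0.03,0,0],[0,0,0],[0,0,0],[0,0,0],[0,0,0],[0,0,0]],"spin":[0,0,0,0,0,0,0]}' >/dev/null
python3 g.py -.128 .043 .025
```

```text
yaw -7.62 fence xy [[-0.0661  0.044 ]] z 0.0288 ft [ 2.1  0.5 -0.6] w 0.076
yaw -7.65 fence xy [[-0.0695  0.0436]] z 0.0741 ft [-0.2 -0.4  0. ] w 0.09
yaw -7.69 fence xy [[-0.1285  0.0441]] z 0.0903 ft [ 0.6 -0.4 -0.9] w 0.047
dp [0.0009 0.0001 0.0653]
```

```bash
python3 - <<'E'
from g import *
import pickle
f=snap("wrist","pics/w6.png"); sc=snap("scene","pics/s6.png"); pickle.dump((f,sc),open("w6.pkl","wb"))
hsv=cv2.cvtColor(f["img"],cv2.COLOR_RGB2HSV).astype(int)
m=((hsv[:,:,1]<85)&(hsv[:,:,2]>90)).astype(np.uint8)
for c in sorted(cv2.findContours(m,0,2)[0],key=cv2.contourArea)[-4:]:
    ap=cv2.approxPolyDP(c,5,True)[:,0]; print(cv2.contourArea(c),ap.tolist(),F(px2w(f,ap,.018)).tolist())
E
```

```text
1176.0 [[628, 99], [618, 103], [612, 229], [618, 227]] [[0.0843, 0.1273], [0.0783, 0.1247], [0.0985, 0.0306], [0.1026, 0.0323]]
2556.5 [[77, 0], [106, 25], [145, 33], [168, 25], [189, 0]] [[-0.285, 0.1906], [-0.2696, 0.1764], [-0.2449, 0.1718], [-0.2289, 0.1765], [-0.2132, 0.1908]]
10767.5 [[567, 18], [518, 38], [479, 278], [509, 305]] [[0.0318, 0.1779], [0.0026, 0.1668], [0.0021, -0.0128], [0.0307, -0.0386]]
23126.0 [[470, 52], [357, 55], [347, 317], [373, 316], [358, 258], [360, 232], [369, 244], [379, 239], [405, 291], [412, 283], [440, 284]] [[-0.0277, 0.1588], [-0.1036, 0.1579], [-0.1065, -0.0509], [-0.084, -0.0499], [-0.0985, 0.0057], [-0.0976, 0.0286], [-0.09, 0.0181], [-0.0822, 0.0224], [-0.0581, -0.0252], [-0.0528, -0.0175], [-0.0294, -0.0185]]
```

```bash
python3 -m crank '{"grip":[0,0,0,0,0,0,0,0,0,0],"dp":[[-0.003,0,0.02],[0,0,0.02],[0,0,0.012],[0,0,0],[0,0,0],[0,0,0],[0,0,0],[0,0,0],[0,0,0],[0,0,0]],"spin":[0,0,0,0,0,0,0,0,0,0]}' >/dev/null
python3 g.py -.128 .04 .026
```

```text
yaw -7.73 fence xy [[-0.1288  0.0434]] z 0.0386 ft [-0.2 -0.5 -0.9] w 0.0004
dp [0.0008 0.0032 0.0127]
```

```bash
python3 -m crank '{"grip":[0,0,0,0],"dp":[[-0.001,0.004,0.01],[0,0,0.002],[0,0,0],[0,0,0]],"spin":[0,0,0,0]}' >/dev/null
python3 g.py
python3 -m crank '{"grip":[0,0,0,0,0,0],"dp":[[0.008,0,0],[0.008,0,0],[0.007,0,0],[0.007,0,0],[0,0,0],[0,0,0]],"spin":[0,0,0,0,0,0]}' >/dev/null
python3 g.py
```

```text
yaw -7.74 fence xy [[-0.1298  0.0387]] z 0.0259 ft [-0.7  0.1  0.4] w 0.0003
yaw -7.74 fence xy [[-0.0967  0.0384]] z 0.0256 ft [-3.8  0.6  2.7] w 0.0006
```

```bash
python3 -m crank '{"grip":[0,0,0,0],"dp":[[0.004,0,0],[0.003,0,0],[0,0,0],[0,0,0]],"spin":[0,0,0,0]}' >/dev/null
python3 g.py
python3 -m crank '{"grip":[0,0,0],"dp":[[0.003,0,0],[0.002,0,0],[0,0,0]],"spin":[0,0,0]}' >/dev/null
python3 g.py
python3 -m crank '{"grip":[0,0,0],"dp":[[0.003,0,0],[0.002,0,0],[0,0,0]],"spin":[0,0,0]}' >/dev/null
python3 g.py
```

```text
yaw -7.74 fence xy [[-0.0895  0.0384]] z 0.0255 ft [-3.4  0.4  2.3] w 0.0005
yaw -7.72 fence xy [[-0.0889  0.0384]] z 0.0252 ft [ 0.5  0.4 -0.6] w 0.0004
yaw -7.7 fence xy [[-0.0887  0.0385]] z 0.0249 ft [-0.1 -0.5  0.5] w 0.0005
```

```bash
python3 -m crank '{"grip":[0,0,0,0,0,0,0,0,0],"dp":[[-0.012,0,0],[0,0,-0.03],[0,0,-0.03],[0.015,0.036,0],[0.016,0.036,0],[0.016,0.036,0],[0.016,0.037,0],[0,0,0],[0,0,0]],"spin":[0,0,0,0,0,0,0,0,0]}' >/dev/null
python3 g.py -.038 -.108 .026
python3 - <<'E'
from g import *
import pickle
f=snap("wrist","pics/w7.png"); sc=snap("scene","pics/s7.png"); sd=snap("side","pics/d7.png"); pickle.dump((f,sc,sd),open("w7.pkl","wb"))
hsv=cv2.cvtColor(f["img"],cv2.COLOR_RGB2HSV).astype(int)
m=((hsv[:,:,1]<85)&(hsv[:,:,2]>100)).astype(np.uint8)
for c in sorted(cv2.findContours(m,0,2)[0],key=cv2.contourArea)[-3:]:
    ap=cv2.approxPolyDP(c,5,True)[:,0]; print(cv2.contourArea(c),ap.tolist(),F(px2w(f,ap,.018)).tolist())
E
```

```text
yaw -7.45 fence xy [[-0.0317 -0.1115]] z 0.0906 ft [-0.1  1.1  0.4] w 0.0007
dp [-0.0051 -0.0047  0.0646]
38.0 [[526, 0], [534, 4]] [[0.0978, 0.0328], [0.1032, 0.0304]]
261.5 [[321, 357], [316, 391], [325, 382]] [[-0.0329, -0.2498], [-0.0377, -0.289], [-0.0292, -0.2782]]
33687.5 [[253, 0], [263, 173], [363, 174], [359, 282], [403, 284], [429, 0]] [[-0.0766, 0.0348], [-0.0767, -0.0793], [-0.001, -0.08], [-0.0009, -0.1723], [0.0358, -0.1738], [0.0368, 0.0338]]
```

```bash
python3 -m crank '{"grip":[0,0,0,0,0,0,0],"dp":[[-0.005,0,0.02],[0,0,0.02],[0,0,0.015],[0,0,0.006],[0,0,0],[0,0,0],[0,0,0]],"spin":[0,0,0,0,0,0,0]}' >/dev/null
python3 g.py -.036 -.089 .026
```

```text
yaw -6.77 fence xy [[-0.0389 -0.1031]] z 0.0299 ft [0.1 0.3 0.2] w 0.0005
dp [ 0.0031 -0.0142  0.0035]
```

```bash
python3 -m crank '{"grip":[0,0,0,0,0],"dp":[[0.002,-0.005,0.002],[0,-0.005,0],[0,-0.004,0],[0,0,0],[0,0,0]],"spin":[0.005,0,0,0,0]}' >/dev/null
python3 g.py
python3 -m crank '{"grip":[0,0,0],"dp":[[0,-0.003,0],[0,-0.003,0],[0,0,0]],"spin":[0,0,0]}' >/dev/null
python3 g.py
python3 -m crank '{"grip":[0,0,0],"dp":[[0,-0.003,0],[0,0,0],[0,0,0]],"spin":[0,0,0]}' >/dev/null
python3 g.py
python3 -m crank '{"grip":[0,0,0],"dp":[[0,-0.003,0],[0,0,0],[0,0,0]],"spin":[0,0,0]}'
python3 g.py
```

```text
yaw -7.04 fence xy [[-0.0355 -0.0872]] z 0.0302 ft [-0.3 -1.5 -1.5] w 0.0008
yaw -7.06 fence xy [[-0.0356 -0.0814]] z 0.0302 ft [-1.  -2.7 -0.6] w 0.0003
yaw -7.09 fence xy [[-0.0356 -0.0819]] z 0.0304 ft [-0.7  0.4 -1.1] w 0.0008
t: 20.63
tool_pos: [0.5857, -0.0762, 0.0305]
tool_rot: [[0.992, -0.124, -0.016], [-0.124, -0.992, -0.029], [-0.012, 0.03, -0.999]]
ft_force: [0.2, -0.8, -0.5]
width: 0.0006
yaw -7.13 fence xy [[-0.0356 -0.0814]] z 0.0305 ft [ 0.2 -0.8 -0.5] w 0.0006
```

```bash
python3 -m crank '{"grip":[0,0,0,0,0,0,0,0,0,0],"dp":[[0,0.012,0],[0,0,-0.03],[0,0,-0.03],[0,0,-0.03],[-0.015,-0.03,-0.03],[-0.015,-0.035,-0.03],[-0.015,-0.035,0],[-0.015,-0.035,0],[0,-0.03,0],[0,0,0]],"spin":[0,0,0,0,0,0,0,0,0,0]}' >/dev/null
python3 g.py
python3 - <<'E'
from g import *
import pickle
f=snap("wrist","pics/w8.png"); sc=snap("scene","pics/s8.png"); sd=snap("side","pics/d8.png"); pickle.dump((f,sc,sd),open("w8.pkl","wb"))
hsv=cv2.cvtColor(f["img"],cv2.COLOR_RGB2HSV).astype(int)
m=((hsv[:,:,1]<85)&(hsv[:,:,2]>100)).astype(np.uint8)
for c in sorted(cv2.findContours(m,0,2)[0],key=cv2.contourArea)[-2:]:
    ap=cv2.approxPolyDP(c,4,True)[:,0]; print(cv2.contourArea(c),ap.tolist(),F(px2w(f,ap,.018)).tolist())
P=w2px(f,[np.r_[o+a*fx+b*fy,z] for a,b,z in[(-.022,.182,.07),(-.022,.167,.0)]]); print(P)
x,y=map(int,P[0]); x0=max(0,min(500,x-70)); y0=max(0,min(260,y-70))
crop=f["img"][y0:y0+140,x0:x0+140]; s=sc["img"][200:290,330:440]
cv2.imwrite("pics/c8.png",np.hstack([cv2.resize(crop,(400,400),interpolation=cv2.INTER_CUBIC),cv2.resize(s,(400,400),interpolation=cv2.INTER_CUBIC)])[:,:,::-1]); print(x0,y0)
E
```

```text
yaw -7.33 fence xy [[-0.0936  0.0721]] z 0.1794 ft [0.7 0.8 0.1] w 0.0005
6038.0 [[147, 6], [124, 20], [117, 39], [119, 61], [140, 90], [172, 98], [198, 78], [201, 49], [188, 23], [176, 13]] [[-0.2512, 0.2373], [-0.2739, 0.2261], [-0.2833, 0.2106], [-0.2852, 0.192], [-0.27, 0.1664], [-0.2402, 0.1592], [-0.2127, 0.1774], [-0.2069, 0.2026], [-0.2162, 0.224], [-0.226, 0.2319]]
23376.0 [[468, 0], [429, 0], [426, 44], [440, 45], [451, 57], [440, 64], [438, 85], [422, 91], [416, 140], [418, 90], [339, 91], [334, 234], [341, 240], [348, 280], [403, 283], [421, 317], [430, 315]] [[0.0353, 0.2412], [0.001, 0.2416], [0.002, 0.2064], [0.0149, 0.2055], [0.0263, 0.1953], [0.0168, 0.1894], [0.0171, 0.1709], [0.0024, 0.1656], [0.0009, 0.1191], [-0.0015, 0.1665], [-0.0775, 0.1658], [-0.0804, 0.0162], [-0.0725, 0.009], [-0.0634, -0.0415], [0.0004, -0.0449], [0.0253, -0.091], [0.0358, -0.0881]]
[[412.79761351  66.41825473]
 [392.69885477  90.34403886]]
342 0
```

View pics/c8.png

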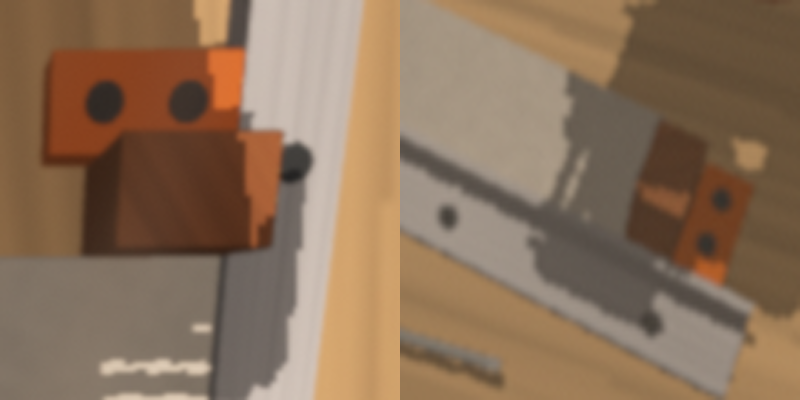

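The last crop shows the spacer upright, its right side at the fence, its back against the stop and the strip end against it. A final measurement of strip parallelism follows.

```bash
python3 - <<'E'
from g import *
import pickle
f,sc,sd=pickle.load(open("w8.pkl","rb")); g=cv2.GaussianBlur(f["img"],(3,3),0).astype(int)
hsv=cv2.cvtColor(f["img"],cv2.COLOR_RGB2HSV).astype(int)
A=[];B=[];C=[]
for r in range(100,236,6):
    s=hsv[r,:,1]; v=hsv[r,:,2]
    a=[x for x in range(320,355) if s[x-1]>=90>s[x]]
    if a: x=a[0]; A.append((x-1+(s[x-1]-90)/(s[x-1]-s[x]),r))
    seg=v[395:430]; d=395+np.argmin(seg); 
    C.append((r,d,v[d],v[d-6],v[d+6]))
q=F(px2w(f,A,.018)); k=np.polyfit(q[:,1],q[:,0],1); print("rear",k,np.round(q[:,0]-np.polyval(k,q[:,1]),4))
print(C)
w=F(px2w(f,[(c[1],c[0]) for c in C],.0215)); k=np.polyfit(w[:,1],w[:,0],1); print("dark line",k,np.round(w[:,0],4))
# scene: far-long-edge (rear) of strip
h2=cv2.cvtColor(sc["img"],cv2.COLOR_RGB2HSV).astype(int)
Q=[]
for y in np.arange(-.06,.1,.01):
    L=w2px(sc,[np.r_[o+a*fx+y*fy,.018] for a in np.arange(-.1,-.05,.0005)]).astype(np.float32)
    S=cv2.remap(h2[:,:,1].astype(np.float32),L[:,0].copy(),L[:,1].copy(),1).ravel(); i=np.nonzero((S[:-1]>=85)&(S[1:]<85))[0]
    if len(i): Q.append((y,-.1+.0005*i[0]))
Q=np.array(Q); print("scene rear",np.polyfit(Q[:,0],Q[:,1],1),Q[:,1])
E
```

```text
rear [ 0.02818748 -0.0812353 ] [-0.0011 -0.001  -0.0008 -0.0007 -0.0007 -0.0004 -0.0002 -0.0001  0.0005
  0.0005  0.0004  0.0006  0.0009  0.0009  0.001   0.0012  0.0014  0.0015
  0.0016  0.002   0.0021  0.0024 -0.012 ]
[(100, np.int64(419), np.int64(76), np.int64(126), np.int64(108)), (106, np.int64(418), np.int64(81), np.int64(126), np.int64(109)), (112, np.int64(418), np.int64(78), np.int64(139), np.int64(109)), (118, np.int64(417), np.int64(81), np.int64(126), np.int64(109)), (124, np.int64(417), np.int64(78), np.int64(127), np.int64(110)), (130, np.int64(417), np.int64(84), np.int64(200), np.int64(111)), (136, np.int64(416), np.int64(80), np.int64(126), np.int64(110)), (142, np.int64(415), np.int64(127), np.int64(224), np.int64(199)), (148, np.int64(415), np.int64(124), np.int64(222), np.int64(205)), (154, np.int64(414), np.int64(124), np.int64(223), np.int64(207)), (160, np.int64(414), np.int64(132), np.int64(222), np.int64(208)), (166, np.int64(413), np.int64(130), np.int64(225), np.int64(209)), (172, np.int64(412), np.int64(134), np.int64(225), np.int64(210)), (178, np.int64(4
[... 342 characters left out ...]
nt64(137), np.int64(222), np.int64(213)), (214, np.int64(409), np.int64(133), np.int64(222), np.int64(212)), (220, np.int64(408), np.int64(135), np.int64(220), np.int64(212)), (226, np.int64(408), np.int64(137), np.int64(219), np.int64(213)), (232, np.int64(407), np.int64(137), np.int64(218), np.int64(213))]
dark line [-0.01738458  0.00240203] [-0.0007 -0.0011 -0.0006 -0.0011 -0.0005 -0.     -0.0005 -0.0009 -0.0004
 -0.0008 -0.0003 -0.0008 -0.0013 -0.0007  0.0163  0.018  -0.0012 -0.0006
 -0.0011 -0.0005 -0.0011 -0.0005 -0.001 ]
scene rear [ 0.00051471 -0.07791397] [-0.078  -0.078  -0.078  -0.078  -0.078  -0.0775 -0.078  -0.078  -0.078
 -0.078  -0.0775 -0.0775 -0.078  -0.078  -0.078  -0.078 ]
```

Strip is parallel (slope at most 0.003 rad in both views), with its rear edge at -0.077 to -0.078. I'll give one more gentle press against the fence at its middle, for certainty.

```bash
python3 -m crank '{"grip":[0,0,0,0,0,0,0,0,0,0],"dp":[[-0.022,0.026,0.03],[0,0,0.03],[0,0,0.03],[0,0,0.03],[0,0,0.02],[0,0,0],[0,0,0.004],[0,0,0],[0,0,0],[0,0,0]],"spin":[0,0,0,0,0,0,0,0,0,0]}' >/dev/null
python3 g.py -.092 .046 .028
```

```text
yaw -8.19 fence xy [[-0.1118  0.0291]] z 0.0361 ft [-0.  -0.3  0.1] w 0.0005
dp [ 0.0196 -0.0173  0.0075]
```

```bash
python3 -m crank '{"grip":[0,0,0,0,0,0,0],"dp":[[0,-0.016,0.007],[0,0,0],[0.008,0,0.001],[0.007,0,0],[0.003,0,0],[0,0,0],[0,0,0]],"spin":[-0.012,0,0,0,0,0,0]}' >/dev/null
python3 g.py
python3 -m crank '{"grip":[0,0,0],"dp":[[0.003,0,0],[0.002,0,0],[0,0,0]],"spin":[0,0,0]}' >/dev/null
python3 g.py
python3 -m crank '{"grip":[0,0,0],"dp":[[0.002,0,0],[0.002,0,0],[0,0,0]],"spin":[0,0,0]}' >/dev/null
python3 g.py
```

```text
yaw -7.54 fence xy [[-0.0882  0.0444]] z 0.0332 ft [-0.1 -0.3  1.1] w 0.0008
yaw -7.58 fence xy [[-0.083   0.0439]] z 0.0333 ft [-0.1  0.8  0.2] w 0.0004
yaw -7.58 fence xy [[-0.0828  0.0441]] z 0.0331 ft [-0.3  0.2  4.5] w 0.0006
```

```bash
python3 -m crank '{"grip":[0,0,0,0,0,0,0,0],"dp":[[-0.015,0,0],[-0.01,0,0],[0,0,-0.03],[0,0,-0.03],[0,-0.01,-0.03],[0.02,-0.02,-0.03],[0,0,0],[0,0,0]],"spin":[0,0,0,0,0,0,0,0]}'
python3 - <<'E'
from g import *
import pickle
f=snap("wrist","pics/w9.png"); sc=snap("scene","pics/s9.png"); sd=snap("side","pics/d9.png"); pickle.dump((f,sc,sd),open("w9.pkl","wb"))
def edges(fr,name,a0,a1,ys,z,up):
    h2=cv2.cvtColor(fr["img"],cv2.COLOR_RGB2HSV).astype(np.float32); Q=[]
    for y in ys:
        aa=np.arange(a0,a1,.0005)
        L=w2px(fr,[np.r_[o+a*fx+y*fy,z] for a in aa]).astype(np.float32)
        S=cv2.remap(h2[:,:,1],L[:,0].copy(),L[:,1].copy(),1).ravel(); i=np.nonzero((S[:-1]>=85)&(S[1:]<85))[0]
        if len(i): Q.append((y,aa[i[0]]))
    Q=np.array(Q)
    if len(Q)>2: print(name,"slope",np.round(np.polyfit(Q[:,0],Q[:,1],1),4),np.round(Q,4)[:,1].tolist())
def ends(fr,name,xs,b0,b1,z):
    h2=cv2.cvtColor(fr["img"],cv2.COLOR_RGB2HSV).astype(np.float32)
    for x in xs:
        bb=np.arange(b0,b1,.0005); L=w2px(fr,[np.r_[o+x*fx+b*fy,z] for b in bb]).astype(np.float32)
        S=cv2.remap(h2[:,:,1],L[:,0].copy(),L[:,1].copy(),1).ravel(); i=np.nonzero((S[:-1]<85)!=(S[1:]<85))[0]; print(name,"x",x,"end y",np.round(bb[i],4).tolist())
ys=np.arange(-.06,.165,.015)
o8=pickle.load(open("w8.pkl","rb"))
for nm,(a,b,c) in dict(w8=o8,w9=(f,sc,sd)).items():
    edges(a,nm+" wrist",-.1,-.05,ys,.018,1); edges(b,nm+" scene",-.1,-.05,ys,.018,1); edges(c,nm+" side",-.1,-.05,ys,.018,1)
    ends(a,nm+" w",(-.065,-.05,-.01),.14,.19,.018); ends(b,nm+" s",(-.065,-.05),.14,.19,.018); ends(c,nm+" d",(-.065,-.05),-.1,-.05,.018)
a=np.hstack([cv2.resize(f["img"],(480,300)),cv2.resize(sc["img"][140:300,220:440],(320,233))[:233] if 0 else cv2.copyMakeBorder(cv2.resize(sc["img"][140:300,220:440],(320,233)),0,67,0,0,0)])
cv2.imwrite("pics/c9.png",a[:,:,::-1])
E
```

```text
t: 24.2
tool_pos: [0.5538, 0.0879, 0.157]
tool_rot: [[0.991, -0.132, -0.016], [-0.132, -0.991, -0.02], [-0.013, 0.022, -1.0]]
ft_force: [-0.0, 0.5, 0.0]
width: 0.0005
w8 wrist slope [ 0.0923 -0.0888] [-0.0935, -0.0935, -0.0935, -0.094, -0.094, -0.094, -0.0785, -0.0785, -0.078, -0.0785, -0.078, -0.078, -0.078, -0.078, -0.078, -0.078]
w8 scene slope [ 0.0037 -0.078 ] [-0.078, -0.0785, -0.078, -0.078, -0.078, -0.0775, -0.078, -0.078, -0.078, -0.078, -0.078, -0.0765, -0.0765, -0.078, -0.078]
w8 side slope [ 0.0245 -0.0911] [-0.089, -0.0915, -0.0915, -0.091, -0.091, -0.091, -0.091, -0.091, -0.091, -0.091, -0.091, -0.091, -0.091, -0.091, -0.086, -0.0775]
w8 w x -0.065 end y [0.167]
w8 w x -0.05 end y [0.167]
w8 w x -0.01 end y [0.1675]
w8 s x -0.065 end y [0.162]
w8 s x -0.05 end y [0.1625]
w8 d x -0.065 end y [-0.091]
w8 d x -0.05 end y [-0.0905]
w9 wrist slope [ 0.0592 -0.0851] [-0.082, -0.089, -0.0885, -0.0885, -0.0885, -0.0885, -0.089, -0.078, -0.0775, -0.0775, -0.0775, -0.0775, -0.0775, -0.0775, -0.0775, -0.0775]
w9 scene slope [ 0.0037 -0.0778] [-0.078, -0.078, -0.078, -0.078, -0.0775, -0.0775, -0.0775, -0.0775, -0.078, -0.078, -0.0775, -0.0765, -0.0765, -0.078, -0.0775]
w9 side slope [ 0.0241 -0.0906] [-0.089, -0.091, -0.0905, -0.0905, -0.0905, -0.091, -0.0905, -0.0905, -0.0905, -0.0905, -0.091, -0.0905, -0.0905, -0.0905, -0.0865, -0.0765]
w9 w x -0.065 end y [0.167]
w9 w x -0.05 end y [0.167]
w9 w x -0.01 end y [0.167]
w9 s x -0.065 end y [0.162]
w9 s x -0.05 end y [0.1625]
w9 d x -0.065 end y [-0.091]
w9 d x -0.05 end y [-0.0905]
```

The final press moved the strip by 0.5 mm at most; it stays parallel, with its end at 0.167. I'll check numerically that the spacer has not moved since the last picture, then hand in.

```bash
python3 - <<'E'
from g import *
import pickle
a=pickle.load(open("w8.pkl","rb")); b=pickle.load(open("w9.pkl","rb"))
for n,i in(("scene",1),("side",2)):
    P=w2px(a[i],[np.r_[o-.022*fx+.182*fy,.035]])[0].astype(int); x,y=P
    A,B=[cv2.cvtColor(q[i]["img"],cv2.COLOR_RGB2HSV)[y-25:y+25,x-25:x+25] for q in(a,b)]
    for nm,lo,hi in(("spacer",(8,125,40),(14,190,150)),("stop",(8,195,40),(14,255,255))):
        r=[cv2.boundingRect(cv2.inRange(q,lo,hi)) for q in(A,B)]; print(n,nm,r)
    print(n,"phase shift px",cv2.phaseCorrelate(*[np.float32(cv2.Canny(q[:,:,2],60,120)) for q in(A,B)]))
ctrl.sign_off()
E
```

```text
scene spacer [(18, 8, 32, 36), (17, 8, 33, 36)]
scene stop [(36, 39, 6, 3), (37, 40, 5, 2)]
scene phase shift px ((0.058082799447412015, 0.17799942021665416), 0.7041496517181397)
side spacer [(3, 9, 34, 32), (3, 10, 34, 31)]
side stop [(4, 26, 11, 13), (4, 27, 13, 13)]
side phase shift px ((-0.13824445984408484, -0.24876060157668078), 0.8858077499389648)
the job is handed in; nothing more can be done
```

I stood the spacer upright in the corner of stop and fence and slid the strip against the fence and the spacer. I handed the job in about 24 s into the 72 s allowed. No verdict is reported, so what follows is my own measurement.

**Strip:**
- The last wrist and scene views put its rear edge at about -77.5 mm, against -76 mm for a perfect fit. That is a gap of about 1.5 mm, within the 2.8 mm allowed and close to the calibration error of about 2 mm.
- It is parallel to the fence to about 0.004 rad.
- The wrist view puts its end at 167 mm along the fence, level with the spacer's near face. The scene view reads 162 mm there, probably because the spacer hides that edge.

**Spacer:**
- It measured about 22 mm off the fence at its centre and within about 2 mm of the stop.
- It was upright in the last picture I could view, and an image comparison after the final press showed no movement.

**Checks that were weak or disagreed:**
- **First grasp:** it closed about 16 mm too high and off-centre for a reason I did not find. I reopened and regripped lower.
- **Final press:** the finger stopped about 6 mm further forward than on the first press, probably riding on the strip's upper edge. The strip moved 0.5 mm at most.
- **Contact with the stop and fence:** wrist forces stayed near zero while I was pressing, so I judged contact from the arm no longer advancing and from the pictures.
- **Bystanders:** they looked untouched in the views I had, but I did not measure them again at the end.

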